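Seat the uneven-legged clay arch on its stepped base

TASK

Take the fired-clay arch with one leg longer than the other off its plywood drying block and set it down gently, without dropping it, in the middle of the dark stepped base: long leg on the low tread, short leg on the high tread, square to the base, so that it stands level. Let go of it, then press down lightly on its top right above the long leg to feel that it does not rock, and leave it standing there. Do not disturb the other arch or the pot.

Things in the scene. Friction and masses are not known exactly. Their poses are not given: they have to be found in the camera images.
- arch_crown (a point): Centre of the top bar of the clay arch to move (0.5 kg). Bar 132 mm long in x, 40 wide in y (grasp across it), flat top 14 above this point. Legs centred 48 either side in x: long leg at +x, its sole 101 below this point; short leg at -x, sole 76 below; feet 40 x 46. z up. Starts level: short leg on a fixed plywood block (120 x 110, 25 high), long leg on the table.
- base: Dark wooden display base, fixed, 220 mm long in x, 130 wide in y. Origin on the table's surface, mid-width, under the step between its treads. Low tread (12 above table) from x = 0 to +110, high tread (37) from 0 to -110; z up. Seated, the arch's top-bar centre is right above this origin at 113 mm, the arch's x along the base's x.
- twin_crown (a point): Bystander: centre of the crown of another fired-clay arch, same crown, but with two equal legs; it stands on the bare table, its crown's top 90 mm above the table (14 mm above this point). Leave it alone.
- pot_mid (a point): Bystander: middle, half-way up, of a small open fired-clay pot, 72 mm across, 75 mm high, standing on the table. Leave it alone.

How it is judged:
On the way, in this order (a step that is already met when the one before it is completed fails the run):
1. the arch stands level and still in place on the base, let go (x of arch_crown in the frame of base between -0.02 and 0.02 m and y of arch_crown in the frame of base between -0.02 and 0.02 m and z of arch_crown in the frame of base between 0.106 and 0.12 m and angle between arch_crown's own z axis and vertical below 0.08 rad and angle between the x axis of arch_crown and the x axis of base, either way round below 0.18 rad and linear speed of arch below 0.02 m/s and angular speed of arch below 0.1 rad/s and contact force between the fingers and arch below 0.1 N), for 0.2 s.
2. the fingers press down on its top above the long leg and it stays level (x of arch_crown in the frame of base between -0.02 and 0.02 m and y of arch_crown in the frame of base between -0.02 and 0.02 m and z of arch_crown in the frame of base between 0.106 and 0.12 m and angle between arch_crown's own z axis and vertical below 0.08 rad and angle between the x axis of arch_crown and the x axis of base, either way round below 0.18 rad and x of the grasp point in the frame of arch_crown between 0.022 and 0.074 m and y of the grasp point in the frame of arch_crown between -0.03 and 0.03 m and z of the grasp point in the frame of arch_crown above 0.02 m and contact force between the fingers and arch above 1.5 N), for 0.1 s.
At the end, for the whole second after the job is handed in: The arch stands still on the stepped base, let go: long leg on the low tread, short leg on the high one, within 20 mm of the middle along and across, 10 degrees of square and 4.5 degrees of level; after letting go its top was pressed above the long leg with at least 1.5 N (all of step 1); the robot touches nothing.
It fails at once if the other arch is moved by more than 30 mm (distance of twin_crown from where it was at the start of the episode above 0.03 m).
It fails at once if the pot is moved by more than 30 mm (distance of pot_mid from where it was at the start of the episode above 0.03 m).
It fails at once if the arch is dropped onto the base (faster than 0.5 m/s within 50 mm above its seat) (linear speed of arch above 0.5 m/s and z of arch_crown in the frame of base below 0.163 m and x of arch_crown in the frame of base between -0.06 and 0.06 m and y of arch_crown in the frame of base between -0.06 and 0.06 m).
It fails at once if the arch is pressed on top with more than 45 N (z of the grasp point in the frame of arch_crown above 0.02 m and contact force between the fingers and arch above 45 N).
It also fails if it takes over 50 s, if anything falls off the work surface, if the arm or the gripper's body presses on something with over 40 N, if the wrist force passes 120 N, or if a joint passes its speed limit or range.

ROBOT

A 6-joint arm with a two-finger parallel gripper is mounted at the origin on the work surface. World frame = base frame: x ahead of the robot, y to its left, z up, the work surface at z = 0. Lengths are in m, angles in rad, forces in N, time in s.
With the tool pointing down it reaches from about 0.35 to 0.975 m from the base axis. Payload 7.1 kg.
Tool frame: the origin (TCP) lies at the very end of the fingers, on their centre line; the grasp point (between the pads) lies behind it (env.tcp_to_grasp is the z of the grasp point in the tool frame, in m); z points along the fingers, y is the direction in which the jaws open and shut (so a half turn about z gives the same grasp; the last joint's range is limited). The gripper opens to 88 mm and grips with 3 to 60 N. Pads are 20 mm wide; open, the fingers measure 115 mm over their backs; the gripper's body (75 mm by 178 mm) begins 61 mm behind the grasp point.
Start: joints at [-1.241, 0.423, 1.63, -0, 1.089, -0.019], TCP at [0.214, -0.587, 0.223] pointing down, gripper open.
Joint ranges: [-3, 3], [-0.9, 2.11], [0.09, 2.58], [-1.31, 4.45], [0.11, 2.69], [-2.54, 2.54]. Speed limits (rad/s): [2.39, 2.39, 3.01, 3.14, 3.14, 3.14].

INTERFACE

Orientations are given as [roll, pitch, yaw] about the fixed x, y, z axes, in that order (R = Rz(yaw) Ry(pitch) Rx(roll)).
In Python, from bench import env gives the robot as it stands.
- The arm moves only by the tool apply_moves, never from a script. Its argument "series" is a list of rows, each an object of numbers: "hand": the opening, from 0 (shut) to 1 (fully open); "x", "y", "z": the shift along the tool's x, y, z in m; "ax", "ay", "az": the turn, a rotation vector about the tool's x, y, z in degrees. A call has exactly 8 rows; each row is the pose to reach, as a shift and turn from the pose commanded when the call began, along the tool's axes at that moment; what a row does not reach only later rows make up. A row lasts 1/8 s, in which the tool goes at most 62.5 mm and 10.7 degrees, less where a joint would pass 70% of its speed; a pose out of reach is approached as far as the arm can. A call with a gripper value outside its range is refused whole. The fingers move at their own pace and stop on an object; "grip_force" is the grip in N (left out, the last holds). Time passes only in rows, so rows that repeat a pose let the fingers close, or fill a call up. It gives the time, the measured TCP pose, the force and the opening at its end, in the units of the state.
- env.get_obs(): the state, without advancing time (a new reading comes with each control period).
- env.capture(name): name is "scene" or "top" or "wrist"; returns a dict with "img" (420x560x3 uint8, blue, green, red), "mtx" (3x3 intrinsics, pixels), "cam_to_world" (4x4, takes a point from camera to world coordinates); the wrist camera has in their place "T_tool_cam" (4x4, takes a point from camera to tool coordinates, whose origin is the TCP and whose axes are the flange's). Camera axes: x right, y up, looking along -z (the intrinsics and any distortion apply to the point x, -y, -z); pixel columns grow to the right and rows downward; lengths in m; the calibration is good to about 2 mm. A picture is of the moment at which its call begins: read the wrist's pose just before it. There is no depth.
- env.sign_off(): hands the job in, once; it reports no verdict.
The state is a dict: "clock": time; "joints": joint angles; "qvel": joint speeds; "effort": joint torques, N m; "position": TCP position; "tcp_rot": TCP orientation; "wrist_force": force on the tool from outside, world axes, zero at the start; "moment": the same for the moment, N m; "gripper_width": opening from 0.0 (shut) to 1.0 (fully open).
Only numpy, scipy, OpenCV 4.12 (cv2) and the standard library are available. Lean on these libraries where they do the work, as an engineer would, in place of code of your own. Each camera call takes 0.05 s, during which the arm holds its last target.

## Working session

There is one attempt and no reset: what is moved stays moved. The work goes in short steps, Python scripts to look and compute and a tool call to move; the robot and the scene stay as the last step left them, time stands still between calls to the robot, and variables do not carry over. Pictures are saved under pics/ and viewed, and the job is handed in when it is done.

Besides the shell and the picture viewer there is one more tool, called after ">>>" as name([rows], argument=value, ...), one row to a line, values as JSON. apply_moves: Moves the arm, as the interface text tells. Its arguments: {"type":"object","properties":{"series":{"type":"array","items":{"type":"object","properties":{"hand":{"type":"number"},"x":{"type":"number"},"y":{"type":"number"},"z":{"type":"number"},"ax":{"type":"number"},"ay":{"type":"number"},"az":{"type":"number"}}}},"grip_force":{"type":"number"}},"required":["series"]}

```bash
mkdir -p pics; ls
python3 - <<'E'
from bench import env
import cv2,pickle
o=env.get_obs();print(o,env.tcp_to_grasp)
d={}
for n in("scene","top","wrist"):
    c=env.capture(n);cv2.imwrite(f"pics/{n}0.png",c["img"]);d[n]=c
    print(n,c["mtx"],{k:v for k,v in c.items() if k not in("img","mtx")})
pickle.dump(d,open("c0.pkl","wb"))
E
```

```text
pics
{'clock': 0.0, 'joints': array([-1.24098091e+00,  4.23813892e-01,  1.63066173e+00, -3.03933816e-07,
        1.08856663e+00, -1.89713820e-02]), 'qvel': array([ 1.76203301e-03,  4.62307829e-04, -1.04873668e-03, -2.08745705e-04,
        9.59615910e-05, -9.49474991e-04]), 'effort': array([ 1.84527358e-03, -5.44628799e+01, -2.73662442e+01,  6.46070600e-02,
        2.27789674e-02, -1.04720611e-04]), 'position': array([ 0.21346799, -0.58685133,  0.22192961]), 'tcp_rot': array([-3.14014331e+00, -2.72301617e-05,  3.48786922e-01]), 'wrist_force': array([0.61049508, 0.02937882, 0.40715091]), 'moment': array([-0.05302663, -0.00144744,  0.07604186]), 'gripper_width': 1.000781640980574} -0.0187
scene [[431.96115859   0.         283.2670444 ]
 [  0.         431.96115859 204.60445781]
 [  0.           0.           1.        ]] {'cam_to_world': array([[-0.61404409, -0.51175163,  0.60088279,  1.02896834],
       [ 0.7890893 , -0.38167757,  0.48131103,  0.37383459],
       [-0.01696822,  0.76969637,  0.63818459,  0.56817316],
       [ 0.        ,  0.        ,  0.        ,  1.        ]])}
top [[430
[... 174 characters left out ...]
0.12270877,  0.45698398],
       [-0.99924184, -0.00674547,  0.03834379,  0.0199303 ],
       [ 0.03722378,  0.12305316,  0.99170172,  0.9306444 ],
       [ 0.        ,  0.        ,  0.        ,  1.        ]])}
wrist [[364.70761541   0.         281.56440607]
 [  0.         364.70761541 209.63214905]
 [  0.           0.           1.        ]] {'T_tool_cam': array([[-9.03030989e-04,  9.53041335e-01,  3.02838899e-01,
         8.40323768e-02],
       [ 9.99999578e-01,  8.09319282e-04,  4.34937121e-04,
         9.34896405e-04],
       [ 1.69419694e-04,  3.02839164e-01, -9.53041663e-01,
        -1.62240850e-01],
       [ 0.00000000e+00,  0.00000000e+00,  0.00000000e+00,
         1.00000000e+00]])}
```

View pics/scene0.png

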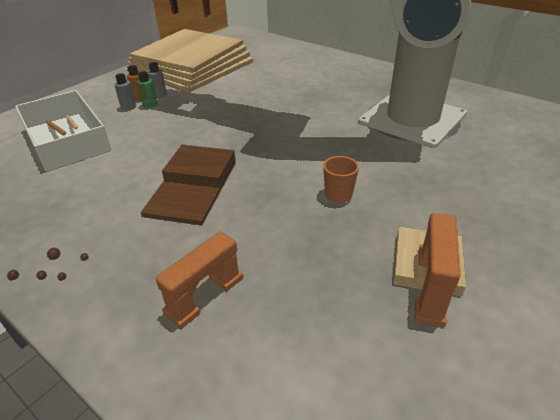

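View pics/top0.png

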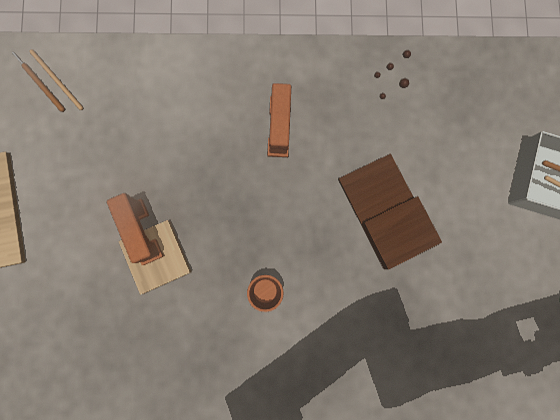

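View pics/wrist0.png

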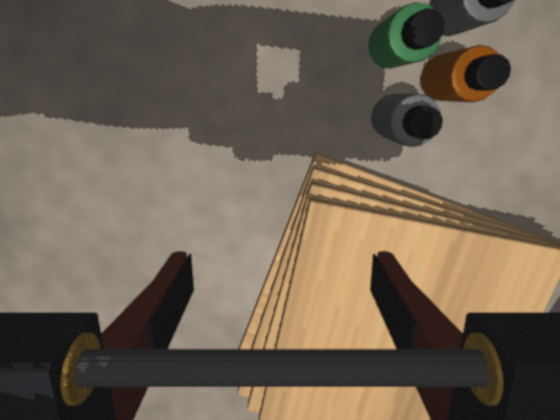

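The top view shows the arch to move at about (130,228), its short leg on the block (towards the robot). The base is at about (390,212) with its high tread nearest the robot (bottom half), the twin arch at (281,120) and the pot at (265,292). Next I enlarge the picture to pick corners.

Run:
```python
import cv2
t=cv2.imread("pics/top0.png")
a=cv2.resize(t[180:305,90:205],None,fx=5,fy=5,interpolation=cv2.INTER_CUBIC)[:600]
b=cv2.resize(t[145:275,330:450],None,fx=4.5,fy=4.5,interpolation=cv2.INTER_CUBIC)[:600]
cv2.imwrite("pics/ta.png",a);cv2.imwrite("pics/tb.png",b)
s=cv2.imread("pics/scene0.png")
cv2.imwrite("pics/sa.png",cv2.resize(s[205:330,385:480],None,fx=4.8,fy=4.8,interpolation=cv2.INTER_CUBIC))
cv2.imwrite("pics/sb.png",cv2.resize(s[140:225,135:245],None,fx=6,fy=6,interpolation=cv2.INTER_CUBIC))
```

```text
(no output)
```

View pics/ta.png

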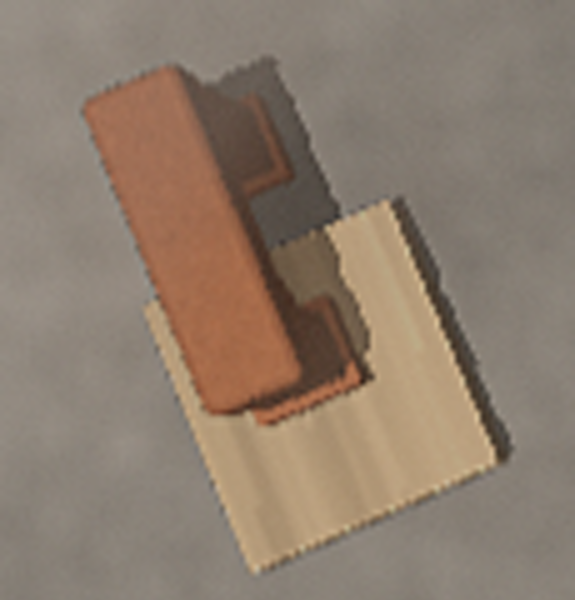

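View pics/tb.png

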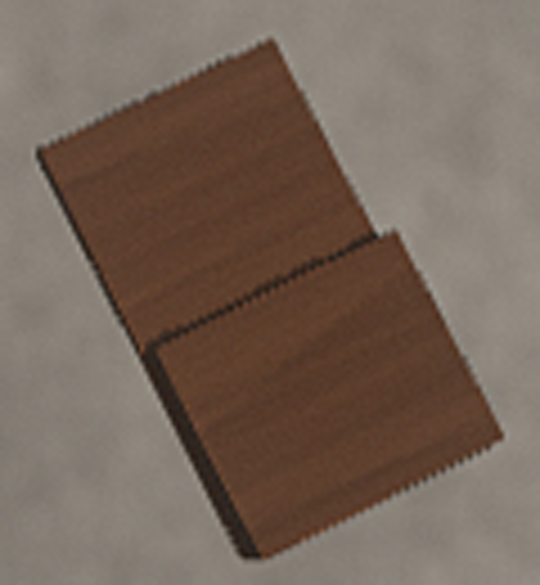

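View pics/sb.png

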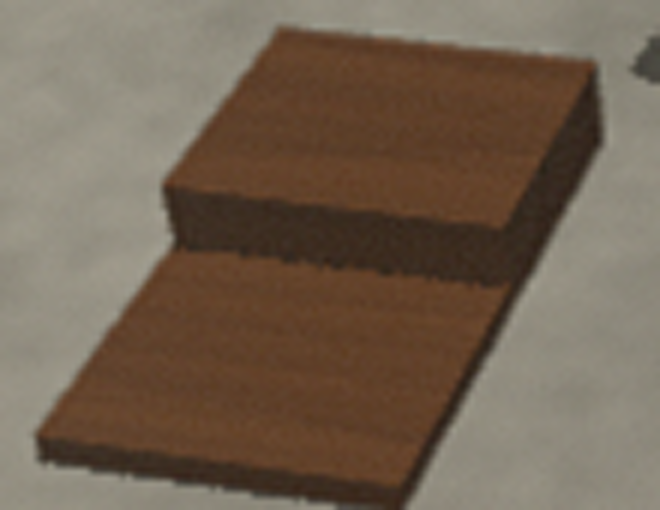

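View pics/sa.png

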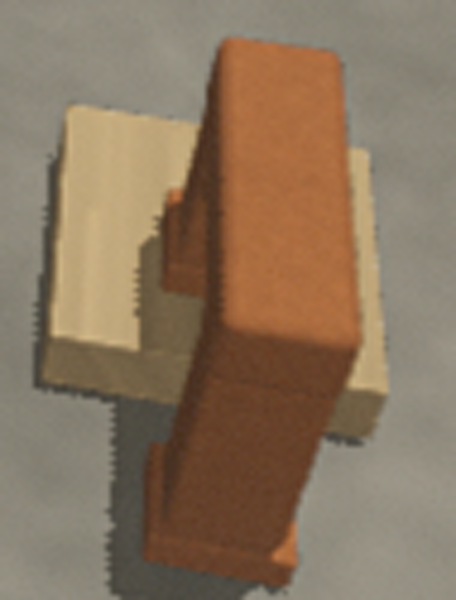

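```bash
cat > h.py <<'E'
import numpy as np
def ray(c,uv,z):
    K=c["mtx"];T=c["cam_to_world"]
    d=np.linalg.inv(K)@[uv[0],uv[1],1.];d=T[:3,:3]@[d[0],-d[1],-d[2]]
    o=T[:3,3];return (o+d*(z-o[2])/d[2])
def proj(c,p,T=None):
    T=c["cam_to_world"] if T is None else T
    q=np.linalg.inv(T)@np.r_[p,1];q=c["mtx"]@[q[0],-q[1],-q[2]];return q[:2]/q[2]
def lo(pts,z,c,s,off): return np.array([ray(c,(np.array(p)+.5)/s-.5+off,z)[:2] for p in pts])
def report(n,P):
    print(n,P.round(4).tolist(),"mean",P.mean(0).round(4),"sides",[round(float(np.linalg.norm(P[i]-P[(i+1)%len(P)])),4) for i in range(len(P))],
     "yaws",[round(float(np.degrees(np.arctan2(*(P[i]-P[(i+1)%len(P)])[::-1]))),1) for i in range(len(P))])
E
python3 - <<'E'
from h import *;import pickle
d=pickle.load(open("c0.pkl","rb"));t=d["top"];s=d["scene"]
report("arch top",lo([(82,105),(182,62),(302,380),(207,416)],.115,t,5,[90,180]))
report("arch sc",lo([(222,36),(342,48),(358,350),(222,330)],.115,s,4.8,[385,205]))
report("high top",lo([(150,345),(397,232),(502,437),(262,557)],.037,t,4.5,[330,145]))
report("low top",lo([(40,150),(272,40)],.012,t,4.5,[330,145]))
report("high sc",lo([(280,28),(597,65),(508,228),(165,187)],.037,s,6,[135,140]))
report("low sc",lo([(38,437),(405,487)],.012,s,6,[135,140]))
report("twin",np.array([ray(t,p,.09)[:2] for p in[(272,84),(291,84),(288,149),(270,148)]]))
print(ray(t,(265,290),.075))
E
```

```text
arch top [[0.5778, 0.3158], [0.594, 0.2791], [0.4737, 0.2311], [0.4607, 0.2657]] mean [0.5265 0.2729] sides [0.0402, 0.1296, 0.0369, 0.1273] yaws [113.9, 21.8, -69.5, -156.8]
arch sc [[0.4762, 0.2325], [0.4585, 0.2663], [0.5819, 0.318], [0.5978, 0.2846]] mean [0.5286 0.2753] sides [0.0383, 0.1338, 0.037, 0.1323] yaws [-62.4, -157.3, 115.5, 23.2]
high top [[0.5422, -0.1896], [0.5949, -0.3091], [0.4978, -0.3538], [0.4436, -0.2382]] mean [ 0.5196 -0.2727] sides [0.1306, 0.1069, 0.1277, 0.11] yaws [113.8, 24.7, -64.9, -153.8]
low top [[0.64, -0.1451], [0.6944, -0.2611]] mean [ 0.6672 -0.2031] sides [0.1282, 0.1282] yaws [115.1, -64.9]
high sc [[0.4971, -0.3534], [0.4432, -0.2354], [0.539, -0.1886], [0.5945, -0.3052]] mean [ 0.5185 -0.2707] sides [0.1297, 0.1067, 0.1291, 0.1087] yaws [-65.5, -154.0, 115.5, 26.3]
low sc [[0.6941, -0.258], [0.6382, -0.1418]] mean [ 0.6662 -0.1999] sides [0.129, 0.129] yaws [-64.3, 115.7]
twin [[0.82, -0.0001], [0.8201, -0.0389], [0.6839, -0.0309], [0.686, 0.0052]] mean [ 0.7525 -0.0162] sides [0.0388, 0.1365, 0.0361, 0.1341] yaws [90.3, -3.4, -93.3, 177.8]
[0.4051576  0.01717567 0.075     ]
```

Both cameras agree to within about 3 mm:
- **Arch crown:** about (0.527, 0.274), yaw 22.5°.
- **Base origin:** about (0.568, -0.248), yaw 25.5°.

Sizes match the given ones. I'm moving over to the arch now, at a safe height.

>>> apply_moves([
  {"x": 0.037, "y": -0.044, "z": -0.01, "hand": 1},
  {"x": 0.074, "y": -0.088, "z": -0.02, "hand": 1},
  {"x": 0.111, "y": -0.132, "z": -0.02, "hand": 1},
  {"x": 0.148, "y": -0.176, "z": -0.02, "hand": 1},
  {"x": 0.185, "y": -0.22, "z": -0.02, "hand": 1},
  {"x": 0.222, "y": -0.264, "z": -0.02, "hand": 1},
  {"x": 0.259, "y": -0.308, "z": -0.02, "hand": 1},
  {"x": 0.296, "y": -0.352, "z": -0.02, "hand": 1},
], grip_force=35)

```text
$.series[0]: bad value
```

>>> apply_moves([
  {"x": 0.037, "y": -0.044, "hand": 1},
  {"x": 0.074, "y": -0.088, "hand": 1},
  {"x": 0.111, "y": -0.132, "hand": 1},
  {"x": 0.148, "y": -0.176, "hand": 1},
  {"x": 0.185, "y": -0.22, "hand": 1},
  {"x": 0.222, "y": -0.264, "hand": 1},
  {"x": 0.259, "y": -0.308, "az": -1, "hand": 1},
  {"x": 0.296, "y": -0.35, "az": -2.5, "hand": 1},
])

```text
$.series[0]: bad value
```

```bash
cat > w.py <<'E'
from h import *;from bench import env;import cv2,pickle,sys
from scipy.spatial.transform import Rotation as R
def wrist(name):
    o=env.get_obs();c=env.capture("wrist");T=np.eye(4);T[:3,:3]=R.from_euler("xyz",o["tcp_rot"]).as_matrix();T[:3,3]=o["position"]
    c["cam_to_world"]=T@c["T_tool_cam"];cv2.imwrite(f"pics/{name}.png",c["img"]);pickle.dump(c,open(name+".pkl","wb"))
    print(o["clock"],o["position"].round(4),np.degrees(o["tcp_rot"]).round(2),o["wrist_force"].round(2),round(o["gripper_width"],3),o["joints"].round(2));return c
E
python3 -c "
from w import *;wrist('w1')"
```

```text
0.15 [ 0.2135 -0.5869  0.2221] [-179.93   -0.     19.99] [-0.7   0.51  0.14] 1.001 [-1.24  0.42  1.63 -0.    1.09 -0.02]
```

View pics/w1.png

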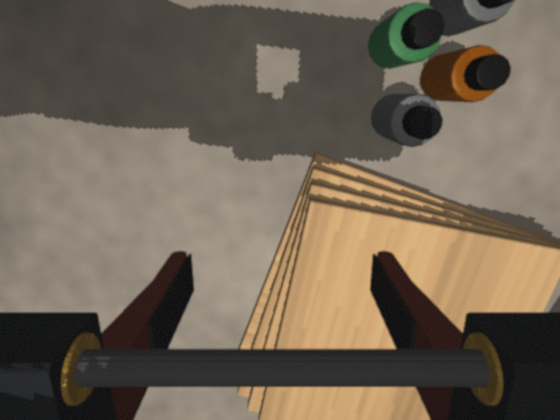

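The call was refused, probably because rows need every key. I'm resending it with all seven.

>>> apply_moves([
  {"x": 0.037, "y": -0.044, "z": -0.01, "ax": 0, "ay": 0, "az": 0, "hand": 1},
  {"x": 0.074, "y": -0.088, "z": -0.02, "ax": 0, "ay": 0, "az": 0, "hand": 1},
  {"x": 0.111, "y": -0.132, "z": -0.02, "ax": 0, "ay": 0, "az": 0, "hand": 1},
  {"x": 0.148, "y": -0.176, "z": -0.02, "ax": 0, "ay": 0, "az": 0, "hand": 1},
  {"x": 0.185, "y": -0.22, "z": -0.02, "ax": 0, "ay": 0, "az": 0, "hand": 1},
  {"x": 0.222, "y": -0.264, "z": -0.02, "ax": 0, "ay": 0, "az": 0, "hand": 1},
  {"x": 0.259, "y": -0.308, "z": -0.02, "ax": 0, "ay": 0, "az": 0, "hand": 1},
  {"x": 0.296, "y": -0.352, "z": -0.02, "ax": 0, "ay": 0, "az": 0, "hand": 1},
], grip_force=35)

```text
clock: 1.2
position: [0.3719, -0.1537, 0.2429]
tcp_rot: [3.141, -0.001, 0.348]
wrist_force: [1.2, 0.4, 0.1]
gripper_width: 1.0
```

>>> apply_moves([
  {"x": 0.037, "y": -0.044, "z": 0, "ax": 0, "ay": 0, "az": 0, "hand": 1},
  {"x": 0.074, "y": -0.088, "z": 0, "ax": 0, "ay": 0, "az": 0, "hand": 1},
  {"x": 0.111, "y": -0.132, "z": 0, "ax": 0, "ay": 0, "az": 0, "hand": 1},
  {"x": 0.148, "y": -0.176, "z": 0, "ax": 0, "ay": 0, "az": 0, "hand": 1},
  {"x": 0.185, "y": -0.22, "z": 0, "ax": 0, "ay": 0, "az": 0, "hand": 1},
  {"x": 0.222, "y": -0.264, "z": 0, "ax": 0, "ay": 0, "az": 0, "hand": 1},
  {"x": 0.259, "y": -0.308, "z": 0, "ax": 0, "ay": 0, "az": -1, "hand": 1},
  {"x": 0.296, "y": -0.35, "z": 0, "ax": 0, "ay": 0, "az": -2.5, "hand": 1},
])

```text
clock: 2.2
position: [0.5303, 0.2767, 0.2426]
tcp_rot: [3.141, 0.0, 0.394]
wrist_force: [0.4, -0.6, 1.8]
gripper_width: 1.003
```

```bash
python3 -c "
from w import *;wrist('w2')"
```

```text
2.2 [0.5303 0.2767 0.2426] [179.99   0.    22.55] [ 0.41 -0.56  1.8 ] 1.003 [ 0.46  0.36  1.67 -0.    1.11  1.64]
```

View pics/w2.png

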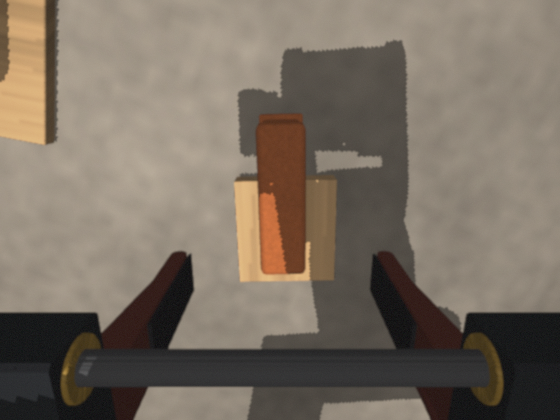

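The wrist view shows the arch top with corners at about (257,121), (305,121), (304,273) and (261,274), aligned with the jaws.

Run:
```python
from h import *;import pickle
c=pickle.load(open("w2.pkl","rb"))
report("arch w",np.array([ray(c,p,.115)[:2] for p in[(257,121),(305,121),(304,273),(261,274)]]))
```

```text
arch w [[0.5824, 0.3179], [0.5966, 0.2836], [0.4765, 0.232], [0.4611, 0.2667]] mean [0.5292 0.2751] sides [0.0372, 0.1307, 0.038, 0.1317] yaws [112.5, 23.2, -66.0, -157.1]
```

The three views agree: crown at (0.528, 0.2745), yaw about 23°. The tool is already well aligned, so I descend and grip.

>>> apply_moves([
  {"x": 0, "y": 0, "z": 0.04, "ax": 0, "ay": 0, "az": 0, "hand": 1},
  {"x": 0, "y": 0, "z": 0.075, "ax": 0, "ay": 0, "az": -0.5, "hand": 1},
  {"x": 0, "y": 0, "z": 0.105, "ax": 0, "ay": 0, "az": -0.5, "hand": 1},
  {"x": 0, "y": 0, "z": 0.13, "ax": 0, "ay": 0, "az": -0.5, "hand": 1},
  {"x": 0, "y": 0, "z": 0.15, "ax": 0, "ay": 0, "az": -0.5, "hand": 1},
  {"x": 0, "y": 0, "z": 0.159, "ax": 0, "ay": 0, "az": -0.5, "hand": 1},
  {"x": 0, "y": 0, "z": 0.159, "ax": 0, "ay": 0, "az": -0.5, "hand": 1},
  {"x": 0, "y": 0, "z": 0.159, "ax": 0, "ay": 0, "az": -0.5, "hand": 1},
])

```text
clock: 3.25
position: [0.5307, 0.275, 0.0845]
tcp_rot: [-3.141, -0.001, 0.401]
wrist_force: [-0.1, -0.1, 0.1]
gripper_width: 1.001
```

>>> apply_moves([
  {"x": 0, "y": 0, "z": 0, "ax": 0, "ay": 0, "az": 0, "hand": 0},
  {"x": 0, "y": 0, "z": 0, "ax": 0, "ay": 0, "az": 0, "hand": 0},
  {"x": 0, "y": 0, "z": 0, "ax": 0, "ay": 0, "az": 0, "hand": 0},
  {"x": 0, "y": 0, "z": 0, "ax": 0, "ay": 0, "az": 0, "hand": 0},
  {"x": 0, "y": 0, "z": 0, "ax": 0, "ay": 0, "az": 0, "hand": 0},
  {"x": 0, "y": 0, "z": 0, "ax": 0, "ay": 0, "az": 0, "hand": 0},
  {"x": 0, "y": 0, "z": 0, "ax": 0, "ay": 0, "az": 0, "hand": 0},
  {"x": 0, "y": 0, "z": 0, "ax": 0, "ay": 0, "az": 0, "hand": 0},
], grip_force=35)

```text
clock: 4.25
position: [0.5301, 0.2749, 0.0837]
tcp_rot: [-3.141, -0.0, 0.401]
wrist_force: [-0.8, 0.9, 0.6]
gripper_width: 0.456
```

The fingers closed to 40 mm, which is the bar's width. Lifting.

>>> apply_moves([
  {"x": 0, "y": 0, "z": -0.008, "ax": 0, "ay": 0, "az": 0, "hand": 0},
  {"x": 0, "y": 0, "z": -0.022, "ax": 0, "ay": 0, "az": 0, "hand": 0},
  {"x": 0, "y": 0, "z": -0.042, "ax": 0, "ay": 0, "az": 0, "hand": 0},
  {"x": 0, "y": 0, "z": -0.066, "ax": 0, "ay": 0, "az": 0, "hand": 0},
  {"x": 0, "y": 0, "z": -0.092, "ax": 0, "ay": 0, "az": 0, "hand": 0},
  {"x": 0, "y": 0, "z": -0.116, "ax": 0, "ay": 0, "az": 0, "hand": 0},
  {"x": 0, "y": 0, "z": -0.136, "ax": 0, "ay": 0, "az": 0, "hand": 0},
  {"x": 0, "y": 0, "z": -0.15, "ax": 0, "ay": 0, "az": 0, "hand": 0},
])

```text
clock: 5.25
position: [0.5301, 0.2746, 0.2352]
tcp_rot: [3.141, -0.001, 0.401]
wrist_force: [0.7, 0.2, -6.1]
gripper_width: 0.455
```

```bash
python3 -c "
from w import *;wrist('w3');cv2.imwrite('pics/s3.png',env.capture('scene')['img'])"
```

```text
5.25 [0.5301 0.2746 0.2352] [ 1.7999e+02 -6.0000e-02  2.2980e+01] [ 0.66  0.25 -6.06] 0.455 [ 0.46  0.37  1.68 -0.    1.09  1.63]
```

View pics/w3.png

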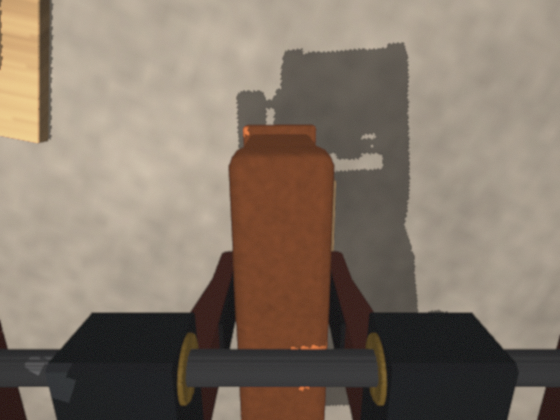

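View pics/s3.png

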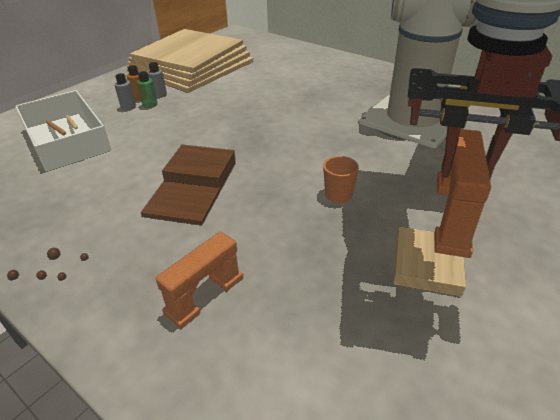

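The arch is lifted and hangs level in both pictures. Its far top edge is at about row 158 in the wrist view, and the force reads 6 N, in line with 0.5 kg. Next I check the in-hand offset and work out the transfer.

Run:
```python
from h import *;import pickle
from scipy.spatial.transform import Rotation as R
c=pickle.load(open("w3.pkl","rb"))
T=c["T_tool_cam"]
for x in(.06,.062,.064,.066,.068): print(x, proj(c,[x,.02,-.031],T).round(1),proj(c,[x,-.02,-.031],T).round(1), "foot",proj(c,[x+.002,.023,.062+.022],T).round(1))
p=np.array([.5301,.2746]);y=np.radians(23)
off=-.002*0
bo=np.array([.568,-.248]);by=np.radians(25.5)
tgt=bo+.002*np.array([np.cos(by),np.sin(by)])
d=tgt-p
print("world",d,"tool",d@[np.cos(y),np.sin(y)],d@[np.sin(y),-np.cos(y)])
```

```text
0.06 [334.2 163.1] [223.9 163.1] foot [315.  128.6]
0.062 [334.4 157.6] [223.7 157.7] foot [315.1 125.5]
0.064 [334.6 152. ] [223.4 152.1] foot [315.1 122.4]
0.066 [334.9 146.4] [223.1 146.5] foot [315.2 119.3]
0.068 [335.1 140.8] [222.8 140.9] foot [315.3 116.1]
world [ 0.03970517 -0.52173898] tool -0.16731085735948328 0.4957773074092582
```

>>> apply_moves([
  {"x": -0.004, "y": 0.012, "z": 0, "ax": 0, "ay": 0, "az": 0, "hand": 0},
  {"x": -0.012, "y": 0.036, "z": 0, "ax": 0, "ay": 0, "az": 0, "hand": 0},
  {"x": -0.022, "y": 0.066, "z": 0, "ax": 0, "ay": 0, "az": 0, "hand": 0},
  {"x": -0.033, "y": 0.099, "z": 0, "ax": 0, "ay": 0, "az": 0, "hand": 0},
  {"x": -0.045, "y": 0.134, "z": 0, "ax": 0, "ay": 0, "az": 0, "hand": 0},
  {"x": -0.057, "y": 0.17, "z": 0, "ax": 0, "ay": 0, "az": 0, "hand": 0},
  {"x": -0.07, "y": 0.207, "z": 0, "ax": 0, "ay": 0, "az": 0, "hand": 0},
  {"x": -0.083, "y": 0.244, "z": 0, "ax": 0, "ay": 0, "az": 0, "hand": 0},
])

```text
clock: 6.35
position: [0.5479, 0.0156, 0.2325]
tcp_rot: [-3.141, 0.002, 0.401]
wrist_force: [0.1, -0.1, -5.5]
gripper_width: 0.455
```

>>> apply_moves([
  {"x": -0.013, "y": 0.038, "z": 0, "ax": 0, "ay": 0, "az": 0, "hand": 0},
  {"x": -0.026, "y": 0.076, "z": 0, "ax": 0, "ay": 0, "az": -0.5, "hand": 0},
  {"x": -0.039, "y": 0.114, "z": 0, "ax": 0, "ay": 0, "az": -1, "hand": 0},
  {"x": -0.051, "y": 0.152, "z": 0, "ax": 0, "ay": 0, "az": -1.5, "hand": 0},
  {"x": -0.063, "y": 0.188, "z": 0, "ax": 0, "ay": 0, "az": -2, "hand": 0},
  {"x": -0.074, "y": 0.22, "z": 0, "ax": 0, "ay": 0, "az": -2.5, "hand": 0},
  {"x": -0.081, "y": 0.243, "z": 0, "ax": 0, "ay": 0, "az": -2.5, "hand": 0},
  {"x": -0.084, "y": 0.252, "z": 0, "ax": 0, "ay": 0, "az": -2.5, "hand": 0},
])

```text
clock: 7.35
position: [0.5694, -0.2483, 0.2329]
tcp_rot: [-3.141, 0.001, 0.443]
wrist_force: [0.2, -0.4, -6.1]
gripper_width: 0.461
```

```bash
python3 -c "
from w import *;wrist('w4');c=env.capture('scene');cv2.imwrite('pics/s4.png',c['img']);cv2.imwrite('pics/t4.png',env.capture('top')['img'])"
```

```text
7.35 [ 0.5694 -0.2483  0.2329] [-1.7994e+02  5.0000e-02  2.5390e+01] [ 0.18 -0.37 -6.09] 0.461 [-0.43  0.41  1.63  0.    1.11  0.7 ]
```

View pics/w4.png

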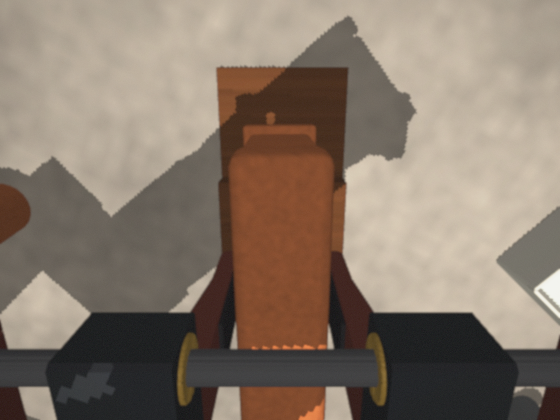

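View pics/s4.png

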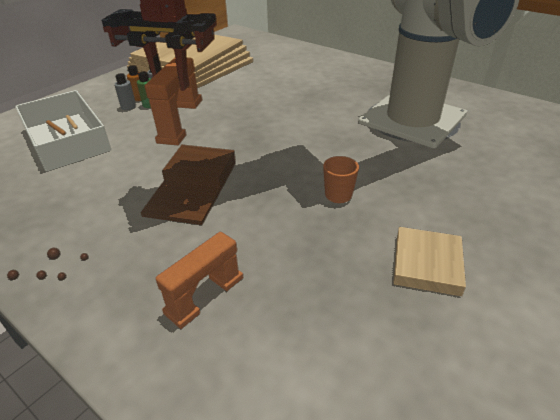

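In the wrist view the arch hangs above the base. The far edge of the low tread runs from (217,67) to (348,67), and the step is at about row 181 on both sides. I check these against the map.

Run:
```python
from h import *;import pickle
c=pickle.load(open("w4.pkl","rb"))
report("low",np.array([ray(c,p,.012)[:2] for p in[(217,67),(348,67)]]))
report("step",np.array([ray(c,p,.037)[:2] for p in[(220,181),(346,182)]]))
T=c["cam_to_world"]@np.linalg.inv(c["T_tool_cam"])
for n,z,pp in(("low",.012,[(217,67),(348,67)]),("step",.037,[(220,181),(346,182)])):
    print(n,[(np.linalg.inv(T)@np.r_[ray(c,p,z),1])[:3].round(4).tolist() for p in pp])
```

```text
low [[0.6409, -0.1451], [0.6958, -0.2612]] mean [ 0.6683 -0.2031] sides [0.1284, 0.1284] yaws [115.3, -64.7]
step [[0.5434, -0.1929], [0.5967, -0.3078]] mean [ 0.57   -0.2504] sides [0.1267, 0.1267] yaws [114.9, -65.1]
low [[0.109, -0.0624, 0.2208], [0.1089, 0.066, 0.2207]]
step [[0.0004, -0.0611, 0.1959], [-0.0007, 0.0656, 0.1958]]
```

Everything agrees to within 2 mm. Lowering to about 6 mm above the seat, with a 2 mm trim.

>>> apply_moves([
  {"x": 0, "y": 0, "z": 0.015, "ax": 0, "ay": 0, "az": 0, "hand": 0},
  {"x": 0.001, "y": 0.001, "z": 0.04, "ax": 0, "ay": 0, "az": 0, "hand": 0},
  {"x": 0.001, "y": 0.002, "z": 0.068, "ax": 0, "ay": 0, "az": 0, "hand": 0},
  {"x": 0.001, "y": 0.002, "z": 0.092, "ax": 0, "ay": 0, "az": 0, "hand": 0},
  {"x": 0.001, "y": 0.002, "z": 0.11, "ax": 0, "ay": 0, "az": 0, "hand": 0},
  {"x": 0.001, "y": 0.002, "z": 0.122, "ax": 0, "ay": 0, "az": 0, "hand": 0},
  {"x": 0.001, "y": 0.002, "z": 0.128, "ax": 0, "ay": 0, "az": 0, "hand": 0},
  {"x": 0.001, "y": 0.002, "z": 0.131, "ax": 0, "ay": 0, "az": 0, "hand": 0},
])

```text
clock: 8.5
position: [0.5721, -0.2486, 0.1028]
tcp_rot: [3.141, -0.0, 0.445]
wrist_force: [0.2, 0.5, -5.6]
gripper_width: 0.456
```

>>> apply_moves([
  {"x": 0, "y": 0, "z": 0.001, "ax": 0, "ay": 0, "az": 0, "hand": 0},
  {"x": 0, "y": 0, "z": 0.002, "ax": 0, "ay": 0, "az": 0, "hand": 0},
  {"x": 0, "y": 0, "z": 0.003, "ax": 0, "ay": 0, "az": 0, "hand": 0},
  {"x": 0, "y": 0, "z": 0.0035, "ax": 0, "ay": 0, "az": 0, "hand": 0},
  {"x": 0, "y": 0, "z": 0.004, "ax": 0, "ay": 0, "az": 0, "hand": 0},
  {"x": 0, "y": 0, "z": 0.0045, "ax": 0, "ay": 0, "az": 0, "hand": 0},
  {"x": 0, "y": 0, "z": 0.0045, "ax": 0, "ay": 0, "az": 0, "hand": 0},
  {"x": 0, "y": 0, "z": 0.0045, "ax": 0, "ay": 0, "az": 0, "hand": 0},
])

```text
clock: 9.5
position: [0.5718, -0.2485, 0.0982]
tcp_rot: [-3.142, -0.0, 0.445]
wrist_force: [0.5, 0.1, -5.4]
gripper_width: 0.456
```

Not yet in contact: the force still reads -5.4 N. I continue down in half-millimetre steps.

>>> apply_moves([
  {"x": 0, "y": 0, "z": 0.0005, "ax": 0, "ay": 0, "az": 0, "hand": 0},
  {"x": 0, "y": 0, "z": 0.001, "ax": 0, "ay": 0, "az": 0, "hand": 0},
  {"x": 0, "y": 0, "z": 0.0015, "ax": 0, "ay": 0, "az": 0, "hand": 0},
  {"x": 0, "y": 0, "z": 0.002, "ax": 0, "ay": 0, "az": 0, "hand": 0},
  {"x": 0, "y": 0, "z": 0.0025, "ax": 0, "ay": 0, "az": 0, "hand": 0},
  {"x": 0, "y": 0, "z": 0.0025, "ax": 0, "ay": 0, "az": 0, "hand": 0},
  {"x": 0, "y": 0, "z": 0.0025, "ax": 0, "ay": 0, "az": 0, "hand": 0},
  {"x": 0, "y": 0, "z": 0.0025, "ax": 0, "ay": 0, "az": 0, "hand": 0},
])

```text
clock: 10.5
position: [0.5717, -0.2485, 0.0957]
tcp_rot: [3.142, 0.0, 0.445]
wrist_force: [-0.6, -0.5, -4.1]
gripper_width: 0.457
```

```bash
python3 -c "
from w import *;wrist('w5');c=env.capture('scene');cv2.imwrite('pics/s5.png',cv2.resize(c['img'][20:240,100:280],None,fx=2.7,fy=2.7))"
```

```text
10.5 [ 0.5717 -0.2485  0.0957] [180.     0.    25.49] [-0.58 -0.51 -4.12] 0.457 [-0.43  0.58  1.71 -0.    0.85  0.7 ]
```

View pics/s5.png

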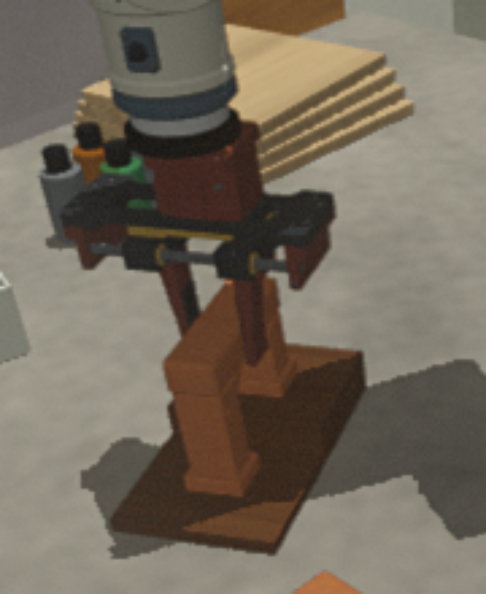

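The arch stands over both treads and the force is just starting to drop. I go down another millimetre until the weight is carried.

>>> apply_moves([
  {"x": 0, "y": 0, "z": 0.0002, "ax": 0, "ay": 0, "az": 0, "hand": 0},
  {"x": 0, "y": 0, "z": 0.0004, "ax": 0, "ay": 0, "az": 0, "hand": 0},
  {"x": 0, "y": 0, "z": 0.0006, "ax": 0, "ay": 0, "az": 0, "hand": 0},
  {"x": 0, "y": 0, "z": 0.0008, "ax": 0, "ay": 0, "az": 0, "hand": 0},
  {"x": 0, "y": 0, "z": 0.001, "ax": 0, "ay": 0, "az": 0, "hand": 0},
  {"x": 0, "y": 0, "z": 0.001, "ax": 0, "ay": 0, "az": 0, "hand": 0},
  {"x": 0, "y": 0, "z": 0.001, "ax": 0, "ay": 0, "az": 0, "hand": 0},
  {"x": 0, "y": 0, "z": 0.001, "ax": 0, "ay": 0, "az": 0, "hand": 0},
])

```text
clock: 11.6
position: [0.5718, -0.2485, 0.0957]
tcp_rot: [3.141, -0.0, 0.445]
wrist_force: [-4.4, 1.7, 8.1]
gripper_width: 0.453
```

Position has stopped and the force reads +8 N, so it is seated. Opening the gripper.

>>> apply_moves([
  {"x": 0, "y": 0, "z": -0.0005, "ax": 0, "ay": 0, "az": 0, "hand": 0},
  {"x": 0, "y": 0, "z": -0.0007, "ax": 0, "ay": 0, "az": 0, "hand": 0.5},
  {"x": 0, "y": 0, "z": -0.0007, "ax": 0, "ay": 0, "az": 0, "hand": 0.6},
  {"x": 0, "y": 0, "z": -0.0007, "ax": 0, "ay": 0, "az": 0, "hand": 0.8},
  {"x": 0, "y": 0, "z": -0.0007, "ax": 0, "ay": 0, "az": 0, "hand": 1},
  {"x": 0, "y": 0, "z": -0.0007, "ax": 0, "ay": 0, "az": 0, "hand": 1},
  {"x": 0, "y": 0, "z": -0.0007, "ax": 0, "ay": 0, "az": 0, "hand": 1},
  {"x": 0, "y": 0, "z": -0.0007, "ax": 0, "ay": 0, "az": 0, "hand": 1},
])

```text
clock: 12.6
position: [0.5718, -0.2485, 0.0954]
tcp_rot: [-3.142, -0.0, 0.445]
wrist_force: [0.4, 0.5, -0.3]
gripper_width: 1.0
```

>>> apply_moves([
  {"x": 0, "y": 0, "z": -0.01, "ax": 0, "ay": 0, "az": 0, "hand": 1},
  {"x": 0, "y": 0, "z": -0.025, "ax": 0, "ay": 0, "az": 0, "hand": 1},
  {"x": 0, "y": 0, "z": -0.045, "ax": 0, "ay": 0, "az": 0, "hand": 1},
  {"x": 0, "y": 0, "z": -0.065, "ax": 0, "ay": 0, "az": 0, "hand": 1},
  {"x": 0, "y": 0, "z": -0.085, "ax": 0, "ay": 0, "az": 0, "hand": 1},
  {"x": 0, "y": 0, "z": -0.1, "ax": 0, "ay": 0, "az": 0, "hand": 1},
  {"x": 0, "y": 0, "z": -0.11, "ax": 0, "ay": 0, "az": 0, "hand": 1},
  {"x": 0, "y": 0, "z": -0.11, "ax": 0, "ay": 0, "az": 0, "hand": 1},
])

```text
clock: 13.6
position: [0.572, -0.2486, 0.2061]
tcp_rot: [3.141, -0.001, 0.445]
wrist_force: [-0.6, 0.2, -0.1]
gripper_width: 1.002
```

```bash
python3 -c "
from w import *;wrist('w6');c=env.capture('scene');cv2.imwrite('pics/s6.png',cv2.resize(c['img'][20:240,100:280],None,fx=2.7,fy=2.7))"
```

```text
13.6 [ 0.572  -0.2486  0.2061] [ 1.7995e+02 -4.0000e-02  2.5490e+01] [-0.6   0.17 -0.11] 1.002 [-0.43  0.44  1.65  0.    1.05  0.7 ]
```

View pics/s6.png

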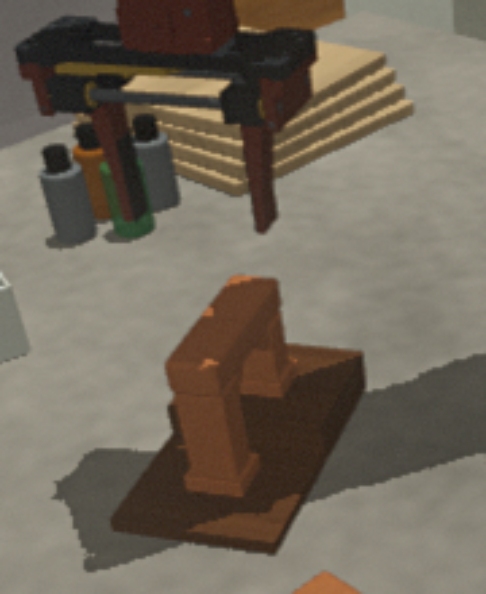

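View pics/w6.png

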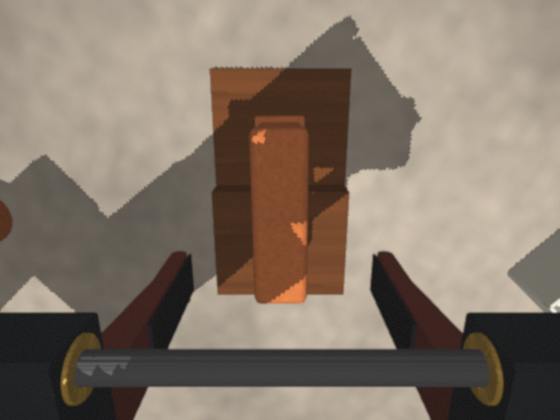

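The arch stands on the base, level, released. In the wrist view its top corners are at (251,129), (308,129), (307,301) and (256,302). The base's low edge is at row 68 and its step at row 187.

Run:
```python
from h import *;import pickle
c=pickle.load(open("w6.pkl","rb"))
T=np.linalg.inv(c["cam_to_world"]@np.linalg.inv(c["T_tool_cam"]))
for n,z,pp in(("top",.127,[(251,129),(308,129),(307,301),(256,302)]),("low",.012,[(210,68),(351,68)]),("step",.037,[(212,187),(349,187)]),("near",.037,[(217,294),(344,294)])):
    q=np.array([(T@np.r_[ray(c,p,z),1])[:2] for p in pp]);print(n,q.round(4).tolist(),q.mean(0).round(4))
```

```text
top [[0.0622, -0.0189], [0.0621, 0.0181], [-0.0651, 0.02], [-0.0659, -0.0185]] [-0.0017  0.0002]
low [[0.1064, -0.0644], [0.1063, 0.0643]] [ 0.1063 -0.    ]
step [[0.0009, -0.0642], [0.0008, 0.0639]] [ 0.0009 -0.0002]
near [[-0.1123, -0.0657], [-0.1125, 0.065]] [-0.1124 -0.0004]
```

The arch is centred to within about 3 mm. Now I close the fingers, shift 46 mm along the bar to above the long leg and lower to 7 mm above it.

>>> apply_moves([
  {"x": 0.01, "y": 0, "z": 0, "ax": 0, "ay": 0, "az": 0, "hand": 0},
  {"x": 0.03, "y": 0, "z": 0, "ax": 0, "ay": 0, "az": 0, "hand": 0},
  {"x": 0.046, "y": 0, "z": 0, "ax": 0, "ay": 0, "az": 0, "hand": 0},
  {"x": 0.046, "y": 0, "z": 0, "ax": 0, "ay": 0, "az": 0, "hand": 0},
  {"x": 0.046, "y": 0, "z": 0, "ax": 0, "ay": 0, "az": 0, "hand": 0},
  {"x": 0.046, "y": 0, "z": 0, "ax": 0, "ay": 0, "az": 0, "hand": 0},
  {"x": 0.046, "y": 0, "z": 0, "ax": 0, "ay": 0, "az": 0, "hand": 0},
  {"x": 0.046, "y": 0, "z": 0, "ax": 0, "ay": 0, "az": 0, "hand": 0},
], grip_force=15)

```text
clock: 14.7
position: [0.6131, -0.2289, 0.2055]
tcp_rot: [3.141, -0.0, 0.444]
wrist_force: [0.7, 0.6, -0.2]
gripper_width: 0.131
```

>>> apply_moves([
  {"x": 0, "y": 0, "z": 0.01, "ax": 0, "ay": 0, "az": 0, "hand": 0},
  {"x": 0, "y": 0, "z": 0.025, "ax": 0, "ay": 0, "az": 0, "hand": 0},
  {"x": 0, "y": 0, "z": 0.04, "ax": 0, "ay": 0, "az": 0, "hand": 0},
  {"x": 0, "y": 0, "z": 0.055, "ax": 0, "ay": 0, "az": 0, "hand": 0},
  {"x": 0, "y": 0, "z": 0.064, "ax": 0, "ay": 0, "az": 0, "hand": 0},
  {"x": 0, "y": 0, "z": 0.07, "ax": 0, "ay": 0, "az": 0, "hand": 0},
  {"x": 0, "y": 0, "z": 0.072, "ax": 0, "ay": 0, "az": 0, "hand": 0},
  {"x": 0, "y": 0, "z": 0.072, "ax": 0, "ay": 0, "az": 0, "hand": 0},
])

```text
clock: 15.7
position: [0.6135, -0.2288, 0.1336]
tcp_rot: [3.141, -0.0, 0.445]
wrist_force: [-0.0, 0.4, -0.1]
gripper_width: 0.001
```

>>> apply_moves([
  {"x": 0, "y": 0, "z": 0.001, "ax": 0, "ay": 0, "az": 0, "hand": 0},
  {"x": 0, "y": 0, "z": 0.002, "ax": 0, "ay": 0, "az": 0, "hand": 0},
  {"x": 0, "y": 0, "z": 0.003, "ax": 0, "ay": 0, "az": 0, "hand": 0},
  {"x": 0, "y": 0, "z": 0.004, "ax": 0, "ay": 0, "az": 0, "hand": 0},
  {"x": 0, "y": 0, "z": 0.005, "ax": 0, "ay": 0, "az": 0, "hand": 0},
  {"x": 0, "y": 0, "z": 0.0055, "ax": 0, "ay": 0, "az": 0, "hand": 0},
  {"x": 0, "y": 0, "z": 0.0055, "ax": 0, "ay": 0, "az": 0, "hand": 0},
  {"x": 0, "y": 0, "z": 0.0055, "ax": 0, "ay": 0, "az": 0, "hand": 0},
])

```text
clock: 16.7
position: [0.6133, -0.2287, 0.1279]
tcp_rot: [-3.142, 0.0, 0.445]
wrist_force: [-0.3, 0.6, -0.2]
gripper_width: 0.005
```

>>> apply_moves([
  {"x": 0, "y": 0, "z": 0.0002, "ax": 0, "ay": 0, "az": 0, "hand": 0},
  {"x": 0, "y": 0, "z": 0.0004, "ax": 0, "ay": 0, "az": 0, "hand": 0},
  {"x": 0, "y": 0, "z": 0.0006, "ax": 0, "ay": 0, "az": 0, "hand": 0},
  {"x": 0, "y": 0, "z": 0.0008, "ax": 0, "ay": 0, "az": 0, "hand": 0},
  {"x": 0, "y": 0, "z": 0.001, "ax": 0, "ay": 0, "az": 0, "hand": 0},
  {"x": 0, "y": 0, "z": 0.001, "ax": 0, "ay": 0, "az": 0, "hand": 0},
  {"x": 0, "y": 0, "z": 0.001, "ax": 0, "ay": 0, "az": 0, "hand": 0},
  {"x": 0, "y": 0, "z": 0.001, "ax": 0, "ay": 0, "az": 0, "hand": 0},
])

```text
clock: 17.7
position: [0.6133, -0.2287, 0.1274]
tcp_rot: [3.141, -0.0, 0.445]
wrist_force: [-1.9, 0.8, 5.2]
gripper_width: 0.006
```

Contact at z = 0.127, the height of the arch's top, with 5 N of push. I press slightly more and hold.

>>> apply_moves([
  {"x": 0, "y": 0, "z": 0.0002, "ax": 0, "ay": 0, "az": 0, "hand": 0},
  {"x": 0, "y": 0, "z": 0.0003, "ax": 0, "ay": 0, "az": 0, "hand": 0},
  {"x": 0, "y": 0, "z": 0.0003, "ax": 0, "ay": 0, "az": 0, "hand": 0},
  {"x": 0, "y": 0, "z": 0.0003, "ax": 0, "ay": 0, "az": 0, "hand": 0},
  {"x": 0, "y": 0, "z": 0.0003, "ax": 0, "ay": 0, "az": 0, "hand": 0},
  {"x": 0, "y": 0, "z": 0.0003, "ax": 0, "ay": 0, "az": 0, "hand": 0},
  {"x": 0, "y": 0, "z": 0.0003, "ax": 0, "ay": 0, "az": 0, "hand": 0},
  {"x": 0, "y": 0, "z": 0.0003, "ax": 0, "ay": 0, "az": 0, "hand": 0},
])

```text
clock: 18.7
position: [0.6134, -0.2288, 0.1274]
tcp_rot: [3.141, -0.0, 0.445]
wrist_force: [-2.9, 0.5, 7.2]
gripper_width: 0.004
```

>>> apply_moves([
  {"x": 0, "y": 0, "z": -0.001, "ax": 0, "ay": 0, "az": 0, "hand": 0},
  {"x": 0, "y": 0, "z": -0.005, "ax": 0, "ay": 0, "az": 0, "hand": 0},
  {"x": 0, "y": 0, "z": -0.015, "ax": 0, "ay": 0, "az": 0, "hand": 0},
  {"x": 0, "y": 0, "z": -0.03, "ax": 0, "ay": 0, "az": 0, "hand": 0},
  {"x": 0, "y": 0, "z": -0.05, "ax": 0, "ay": 0, "az": 0, "hand": 0},
  {"x": 0, "y": 0, "z": -0.07, "ax": 0, "ay": 0, "az": 0, "hand": 0},
  {"x": 0, "y": 0, "z": -0.08, "ax": 0, "ay": 0, "az": 0, "hand": 0},
  {"x": 0, "y": 0, "z": -0.08, "ax": 0, "ay": 0, "az": 0, "hand": 0},
])

```text
clock: 19.7
position: [0.6138, -0.2289, 0.2078]
tcp_rot: [3.14, -0.001, 0.445]
wrist_force: [0.7, 0.8, -0.6]
gripper_width: 0.004
```

```bash
python3 -c "
from w import *;wrist('w7');cv2.imwrite('pics/s7.png',env.capture('scene')['img'])"
```

```text
19.7 [ 0.6138 -0.2289  0.2078] [ 1.7992e+02 -8.0000e-02  2.5490e+01] [ 0.7   0.76 -0.63] 0.004 [-0.38  0.48  1.57  0.    1.09  0.75]
```

View pics/s7.png

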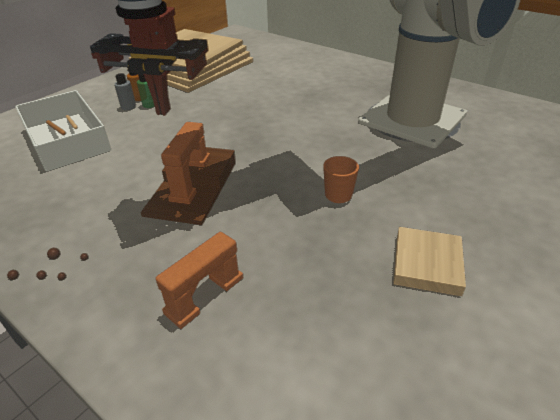

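View pics/w7.png

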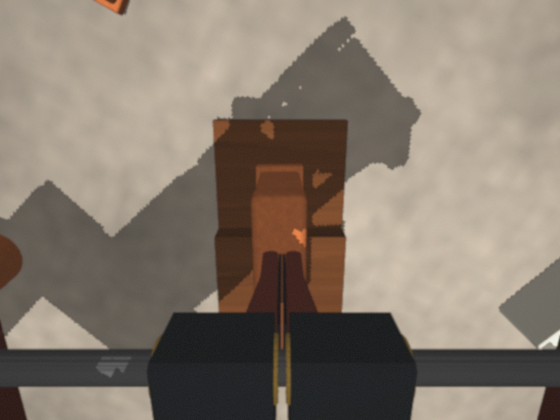

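The arch still stands square on the base; its far top edge is at about row 195, centred on the base (columns 252–308 within 214–347). The twin and pot sit at the same pixels as at the start, and the fingers are well clear. Handing in.

```bash
python3 -c "
from bench import env
print(env.sign_off())"
```

```text
the job is handed in; nothing more can be done
None
```

I moved the clay arch onto the stepped base, let go of it, pressed on its top above the long leg, and handed the job in at about 19.8 s; no verdict was reported.

- **Placement:** I gripped the arch across its top bar and lowered it in half-millimetre steps until the base carried its weight. The long leg is on the low tread and the short leg on the high one. After release, the wrist camera put it within about 3 mm of the middle and within about 1° of square. It looked level in the pictures, and the height at contact fitted.
- **Press:** With the fingers closed, I pressed about 48 mm from the crown towards the long leg. The wrist force showed 5 N and then 7 N, and the tool height stayed at 0.1274 m, so the arch did not rock.
- **Final check:** The arm was about 80 mm above the arch with almost no force on the wrist. The other arch and the pot were where they started in the scene picture.

Nothing failed in the checks. The very first two move calls were refused because I had left out some keys, and nothing moved. The different views disagreed by up to about 3 mm.

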